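# Load the tub sealer and press its long start bar

## Task

Pick up the small squat tub and stand it upright in the middle of the sealing machine's round seat, setting it down gently rather than dropping it, and let go of it. Then start the machine: press the long bar right down near its centre, so that both ends go down evenly, hold it down for a moment, and let it come back up. Do not press the short bar next to it, and do not tip the tub over.

Things in the scene. Friction and masses are not known exactly. Their poses are not given: they have to be found in the camera images.
- tub_mid (a point): Centre (half-way up) of the small squat white lidded tub: round, straight sides, 56 mm across and 56 mm tall, about 0.12 kg, loose on the table left of the machine; z axis up. It is the smallest tub: a wider white tub (84 mm across, 70 mm tall) and a taller, narrower glass jar (48 mm across, 90 mm tall) stand near it in any order; leave those.
- seat (a point): Centre of the flat top of the round aluminium seat, 100 mm across, no rim, 72 mm above the table, on the fixed low white machine (300 x 340 mm). Axes: x from the machine's front (bar side, towards the robot) to its back, y to its left, z up. A parked head on a column, up to 235 mm above the table, stands 150 mm to the seat's right (-y). The tub's centre comes 28 mm above this point.
- bar_mid (a point): Centre of the top face of the long aluminium bar on the machine's front: 220 mm along y (parallel to the seat's y), 30 mm wide, top 82 mm above the table. Hinged 55 mm behind; its middle goes down 12 mm to a stop at about 7 N and springs back. It rocks about its middle if pressed off-centre (0.2 rad per N m): within 20 mm of centre and under 12 N it stays even enough.
- short_mid (a point): Centre of the top face of the short aluminium bar, in line with the long bar and to its right (-y): 70 mm long, 30 mm wide, top face 82 mm above the table at rest, hinged the same way. Not to be pressed.
Things that resemble listed ones, but are neither listed nor needed, are in the scene too. Leave any green look-alike of the part that bears tub_mid alone.

How it is judged (in metres and radians):
On the way, in this order (a step that is already met when the one before it is completed fails the run):
1. the tub stands upright on the middle of the round seat (within 18 mm), let go (horizontal distance between tub_mid and seat below 0.018 m and z of tub_mid in the frame of seat between 0.023 and 0.033 m and angle between tub_mid's own z axis and vertical below 0.12 rad and contact force between the fingers and tub below 0.05 N and linear speed of tub below 0.02 m/s), for 0.2 s.
2. with the tub on the seat, the middle of the long bar is pressed at least 9 mm down (of 12) and the bar is within 0.05 rad of level end to end (ends within 11 mm of each other), for 0.2 s (horizontal distance between tub_mid and seat below 0.018 m and z of tub_mid in the frame of seat between 0.023 and 0.033 m and angle between tub_mid's own z axis and vertical below 0.12 rad and z of bar_mid in the frame of seat below 0.001 m and angle between bar_mid's own y axis and vertical between 1.5208 and 1.6208 rad), for 0.2 s.
At the end, for the whole second after the job is handed in: The tub stands at rest, upright within 7 degrees, on the round seat with its centre within 18 mm of the seat's centre; the long bar has been pressed and, like the short bar, is back up within 3 mm of its rest height (horizontal distance between tub_mid and seat below 0.018 m and z of tub_mid in the frame of seat between 0.023 and 0.033 m and angle between tub_mid's own z axis and vertical below 0.12 rad and linear speed of tub below 0.02 m/s and z of each of bar_mid, short_mid in the frame of seat above 0.007 m); the robot touches nothing.
It fails at once if the short bar is pressed (more than 6 mm down) (z of short_mid in the frame of seat below 0.004 m).
It fails at once if the long bar is rocked: one end more than 20 mm lower than the other (0.09 rad) (not (angle between bar_mid's own y axis and vertical between 1.4808 and 1.6608 rad)).
It fails at once if the tub is tipped by more than 40 degrees (angle between tub_mid's own z axis and vertical above 0.7 rad).
It fails at once if the tub is dropped: it falls free at more than 0.8 m/s (a drop of over 30 mm) (linear speed of tub above 0.8 m/s and contact force between the fingers and tub below 0.05 N).
It also fails if it takes over 48 s, if anything falls off the work surface, if the arm or the gripper's body presses on something with over 40 N, if the wrist force passes 120 N, or if a joint passes its speed limit or range.

## Robot

A 6-joint arm with a two-finger parallel gripper is mounted at the origin on the work surface. World frame = base frame: x ahead of the robot, y to its left, z up, the work surface at z = 0. Lengths are in m, angles in degrees, forces in N, time in s.
With the tool pointing down it reaches from about 0.325 to 0.925 m from the base axis. Payload 3.1 kg.
Tool frame: the origin (TCP) lies at the very end of the fingers, on their centre line; the grasp point (between the pads) lies 19 mm behind it; x points along the fingers, y is the direction in which the jaws open and shut, and the axes are right-handed (so a half turn about x gives the same grasp; the last joint's range is limited). The gripper opens to 85 mm and grips with 20 to 120 N. Pads are 22 mm wide; open, the fingers measure 114 mm over their backs; the gripper's body (76 mm by 85 mm) begins 54 mm behind the grasp point. The pads swing forward as they close: fully open they stand 13 mm farther back than shut.
Start: joints at [66.108, 12.427, 92.441, -0, 75.132, -6.429], TCP at [0.188, 0.596, 0.204] pointing down, gripper open.
Joint ranges: [-157.48, 157.48], [-44.54, 120.13], [17.64, 146.25], [-64.5, 244.5], [7.68, 150.69], [-147.95, 147.95]. Speed limits (degrees/s): [159.86, 159.86, 180, 180, 180, 180].

## Interface

Orientations are given as [roll, pitch, yaw] about the fixed x, y, z axes, in that order (R = Rz(yaw) Ry(pitch) Rx(roll)).
In Python, from plant import move_ptp, move_l, set_joints, gripper_to, hold, inverse_kinematics, snapshot, Unreachable, finish_job, current_clock, current_qpos, current_joint_vel, current_effort, current_tcp_pos, current_orientation, current_force, current_wrist_torque, current_grip_width gives the robot as it stands. The module is installed in compiled form; this text tells all that it offers. Calls block until the motion is done:
- move_ptp(position, orientation): joint-space move of the TCP to a pose.
- move_l(position, ori=None, speed=0.15): straight line of the TCP; ori=None keeps the orientation; speed is the mean speed in m/s.
- set_joints(angles): joint-space move.
- gripper_to(opening): opening from 0.0 (shut) to 1.0 (fully open); the grip force is fixed at half the most; returns when the fingers have stopped.
- hold(seconds).
- inverse_kinematics(position, orientation): joint angles nearest the present ones, or None.
- snapshot(name): name is "side" or "top" or "wrist"; returns a dict with "pixels" (480x640x3 uint8, red, green, blue), "depth" (480x640 float32, m along the optical axis (not along the pixel's ray), 0 where there is no reading), "K" (3x3 intrinsics, pixels), "k1" (the pictures are not rectified: a ray, as slopes to the right and down, at radius r is drawn at 1 + k1 r^2 times it, then the intrinsics apply), "xyz" and "rotation" of the camera in the world; the wrist camera has in their place "hand_eye" (4x4, takes a point from camera to tool coordinates, whose origin is the TCP and whose axes are the tool frame's). Camera axes: x right, y up, looking along -z (the intrinsics and any distortion apply to the point x, -y, -z); pixel columns grow to the right and rows downward; lengths in m; the calibration is good to about 2 mm. A picture is of the moment at which its call begins: read the wrist's pose just before it.
A pose or a line that the arm cannot do raises Unreachable and nothing moves.
- finish_job(): hands the job in, once; it reports no verdict.
Readings, each from a call of its own:
- current_clock(): time.
- current_qpos(): joint angles.
- current_joint_vel(): joint speeds.
- current_effort(): joint torques, N m.
- current_tcp_pos(): TCP position.
- current_orientation(): TCP orientation.
- current_force(): force on the tool from outside, world axes, zero at the start.
- current_wrist_torque(): the same for the moment, N m.
- current_grip_width(): opening from 0.0 (shut) to 1.0 (fully open).
Only numpy, scipy, OpenCV 4.12 (cv2) and the standard library are available. Lean on these libraries where they do the work, as an engineer would, in place of code of your own. Each camera call takes 0.05 s, during which the arm holds its last target.

## Working session

There is one attempt and no reset: what is moved stays moved. The work goes in short steps, each a Python script; the robot and the scene stay as the last script left them, time stands still between calls to the robot, and variables do not carry over. Pictures are saved under pics/ and viewed, and the job is handed in when it is done.

```bash
mkdir -p pics
cat > h.py <<'E'
import numpy as np, cv2, pickle
from plant import *
def grab(n,tag):
    p=(current_tcp_pos(),current_orientation())
    s=snapshot(n); s['pose']=p
    pickle.dump(s,open(f'{tag}.pkl','wb')); cv2.imwrite(f'pics/{tag}.png',s['pixels'][:,:,::-1]); return s
def load(tag): return pickle.load(open(f'{tag}.pkl','rb'))
def Rrpy(o):
    from scipy.spatial.transform import Rotation as R
    return R.from_euler('xyz',o,degrees=True).as_matrix()
def cam(s):
    if 'hand_eye' in s:
        H=np.array(s['hand_eye']);R=Rrpy(s['pose'][1]);return R@H[:3,:3],R@H[:3,3]+np.array(s['pose'][0])
    return np.array(s['rotation']),np.array(s['xyz'])
def ray(s,uv):
    uv=np.asarray(uv,float).reshape(-1,1,2)
    n=cv2.undistortPoints(uv,np.array(s['K'],float),np.array([s['k1'],0,0,0.]))[:,0]
    d=np.c_[n[:,0],-n[:,1],-np.ones(len(n))]
    R,t=cam(s); return t,d@R.T
def onz(s,uv,z):
    t,d=ray(s,uv); return t+d*((z-t[2])/d[:,2])[:,None]
def bydepth(s,uv):
    t,d=ray(s,uv); uv=np.asarray(uv).reshape(-1,2).astype(int)
    return t+d*s['depth'][uv[:,1],uv[:,0]][:,None]
E
python3 - <<'E'
from h import *
for n in ('side','top','wrist'):
    s=grab(n,n+'0'); print(n,s['K'],s['k1'],cam(s)[1].round(3),cam(s)[0].round(2).tolist())
print(current_tcp_pos(),current_orientation(),current_clock())
E
```

```text
side [[607.96534424   0.         316.89182414]
 [  0.         607.96534424 244.28378739]
 [  0.           0.           1.        ]] -0.07032828622958741 [ 0.413 -0.561  0.876] [38.33, 0.38, -14.5]
top [[601.85249063   0.         326.39834145]
 [  0.         601.85249063 232.18134335]
 [  0.           0.           1.        ]] -0.00640303261786778 [0.521 0.067 1.055] [2.89, 1.17, -90.69]
wrist [[380.01820043   0.         320.32237467]
 [  0.         380.01820043 247.05835299]
 [  0.           0.           1.        ]] -0.050964179092072154 [0.116 0.619 0.373] [[0.3, -0.91, -0.28], [0.95, 0.29, 0.09], [-0.0, -0.29, 0.96]]
[0.18724732 0.59556629 0.20264453] [ -96.73501535   89.88996149 -114.19762252] 0.15
```

```bash
sed -i "s/return np.array(s\['rotation'\]),/return Rrpy(s['rotation']),/" h.py
```

```text
(no output)
```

View pics/top0.png

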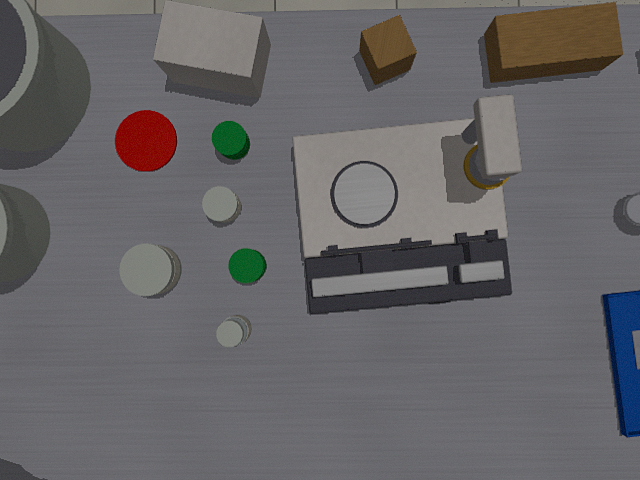

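View pics/side0.png

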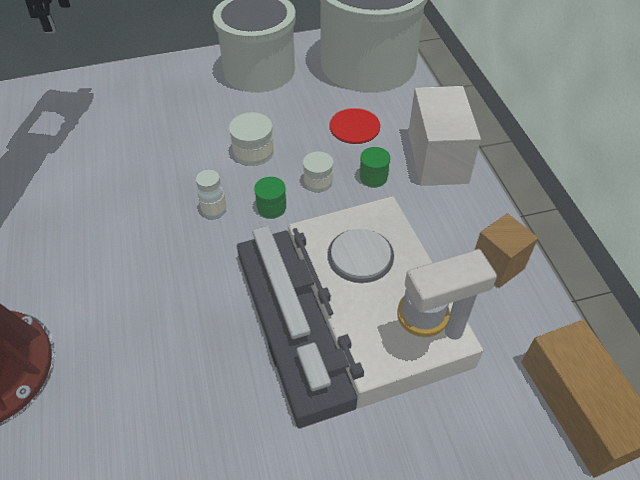

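View pics/wrist0.png

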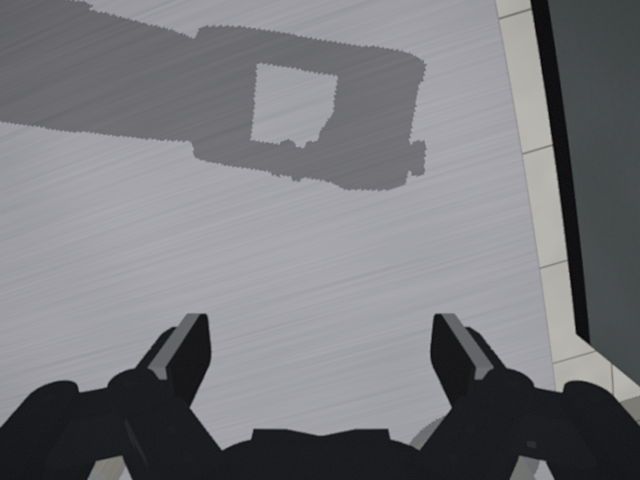

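Top view: white lids at (221,204), (148,270) and (232,332), with green look-alikes at (230,140) and (247,266). The seat is at (364,194), the long bar at (380,282) and the short bar at (482,272). The tub at (221,204) fits best: it is white, squat and has the middle lid size. I'll measure it and check a crop.

```bash
cat > m.py <<'E'
from h import *
from scipy.spatial.transform import Rotation
s=load('top0'); im=s['pixels'].astype(int)
hsv=cv2.cvtColor(s['pixels'],cv2.COLOR_RGB2HSV)
# warm/greenish white lids
g=cv2.cvtColor(s['pixels'],cv2.COLOR_RGB2GRAY)
for nm,(u,v),z in (('small',(221,204),.056),('wide',(148,270),.07),('jar',(232,332),.09)):
    m=((im[:,:,1]-im[:,:,2]>2)&(g>120)).astype(np.uint8)
    m2=cv2.circle(np.zeros_like(m),(u,v),40 if nm=='wide' else 26,1,-1)&m
    c=max(cv2.findContours(m2,0,2)[0],key=cv2.contourArea)
    (cx,cy),r=cv2.minEnclosingCircle(c)
    e=cv2.fitEllipse(c)
    P=bydepth(s,[[u,v]])[0]
    print(nm,e,'ctr',onz(s,[e[0]],z)[0].round(4),'diam',[round(a*(1.055-z)/601.9,4) for a in e[1]],'depthpt',P.round(4))
for nm,(u,v) in (('seat',(364,194)),('bar',(380,282)),('short',(482,272)),('green',(247,266)),('green2',(230,140))):
    print(nm,bydepth(s,[[u,v]])[0].round(4))
big=cv2.resize(s['pixels'][100:370,100:530,::-1],None,fx=1.8,fy=1.8,interpolation=2); cv2.imwrite('pics/crop_top.png',big)
s2=load('side0');cv2.imwrite('pics/crop_side.png',cv2.resize(s2['pixels'][90:240,180:420,::-1],None,fx=3,fy=3,interpolation=2))
E
python3 m.py
```

```text
small ((219.02984619140625, 203.07098388671875), (33.49124526977539, 33.72062683105469), 32.54378890991211) ctr [0.6224 0.2654 0.056 ] diam [0.0556, 0.056] depthpt [0.6205 0.2614 0.0593]
wide ((144.92083740234375, 269.3531799316406), (50.551143646240234, 51.31864929199219), 40.04393768310547) ctr [0.5133 0.3853 0.07  ] diam [0.0827, 0.084] depthpt [0.5122 0.3801 0.0703]
jar ((228.7893524169922, 333.62432861328125), (25.062166213989258, 25.266132354736328), 13.390918731689453) ctr [0.4094 0.2436 0.09  ] diam [0.0402, 0.0405] depthpt [0.4122 0.2379 0.0929]
seat [0.6319 0.0238 0.0759]
bar [0.4887 0.0006 0.0842]
short [ 0.5028 -0.1629  0.0837]
green [0.5168 0.2189 0.0564]
green2 [0.7287 0.2466 0.0557]
```

```bash
sleep 1; ls pics
```

```text
crop_side.png
crop_top.png
side0.png
top0.png
wrist0.png
```

View pics/crop_side.png

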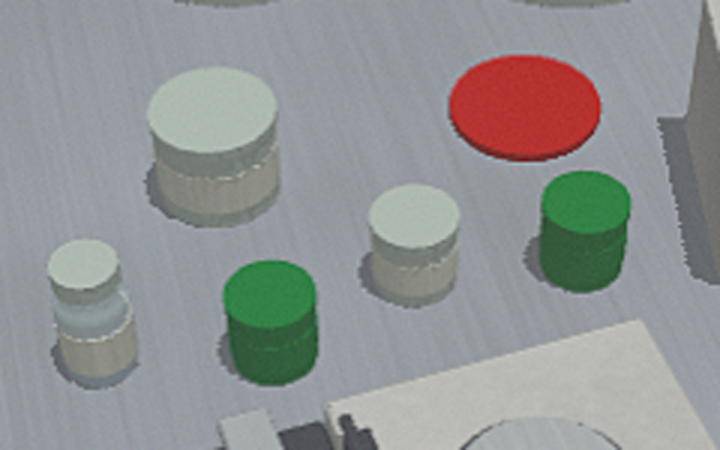

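View pics/crop_top.png

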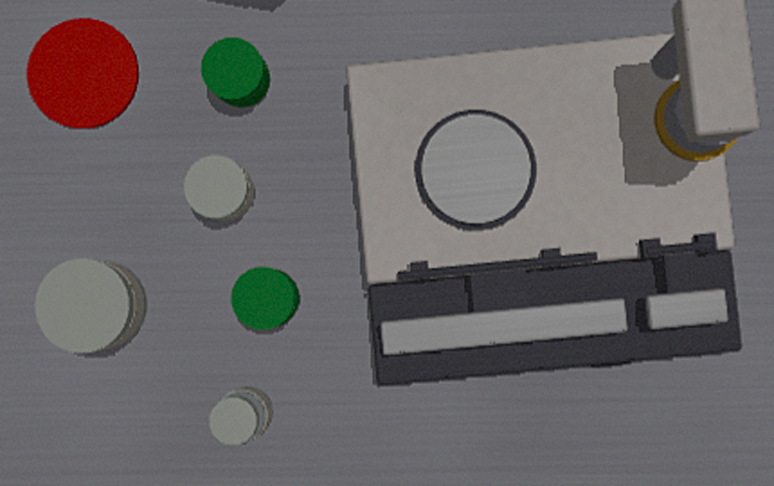

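The crop confirms it: the squat white tub at (221,204) measures 56 mm across. The wide tub is 84 mm, the third is a jar with a neck, and the other two are green. Next I'll measure the seat and bars in both fixed views.

```bash
cat > m2.py <<'E'
from h import *
def comp(s,seed,lo):
    # flood fill from seed
    im=cv2.medianBlur(s['pixels'],3); m=np.zeros((482,642),np.uint8)
    cv2.floodFill(im.copy(),m,seed,0,(lo,)*3,(lo,)*3,4|(1<<8)|cv2.FLOODFILL_MASK_ONLY|cv2.FLOODFILL_FIXED_RANGE)
    c=max(cv2.findContours(m[1:-1,1:-1],0,1)[0],key=cv2.contourArea); return c
for tag,seeds in (('top0',dict(seat=(364,194),bar=(380,282),short=(482,272),tub=(219,203))),('side0',dict(seat=(362,252),bar=(280,280),short=(313,368),tub=(318,162)))):
    s=load(tag); vis=s['pixels'][:,:,::-1].copy()
    for nm,sd in seeds.items():
        c=comp(s,sd,28); cv2.drawContours(vis,[c],-1,(0,0,255),1)
        z=dict(seat=.072,bar=.082,short=.082,tub=.056)[nm]
        P=onz(s,c[:,0].astype(float),z)[:,:2]
        Pm=(P*1e4).astype(np.float32)
        if nm in('seat','tub'):
            h=cv2.convexHull(Pm); e=cv2.fitEllipse(h); print(tag,nm,np.round(np.array(e[0])/1e4,4),np.round(np.array(e[1])/1e4,4))
        else:
            r=cv2.minAreaRect(Pm); print(tag,nm,np.round(np.array(r[0])/1e4,4),np.round(np.array(r[1])/1e4,4),r[2])
    cv2.imwrite(f'pics/seg_{tag}.png',vis)
E
python3 m2.py
```

```text
top0 seat [0.6335 0.0235] [0.0979 0.0986]
top0 bar [0.4903 0.0012] [0.0277 0.2178] 4.8737592697143555
top0 short [ 0.5045 -0.1631] [0.0274 0.0677] 5.017627239227295
top0 tub [0.5763 0.075 ] [1.1799 1.5252]
side0 seat [0.4706 0.1485] [1.1279 1.353 ]
side0 bar [0.486  0.1172] [1.1042 0.9636] 89.77381134033203
side0 short [ 0.5043 -0.1646] [0.0278 0.0679] 4.711131572723389
side0 tub [0.6224 0.266 ] [0.0587 0.0596]
```

View pics/seg_side0.png

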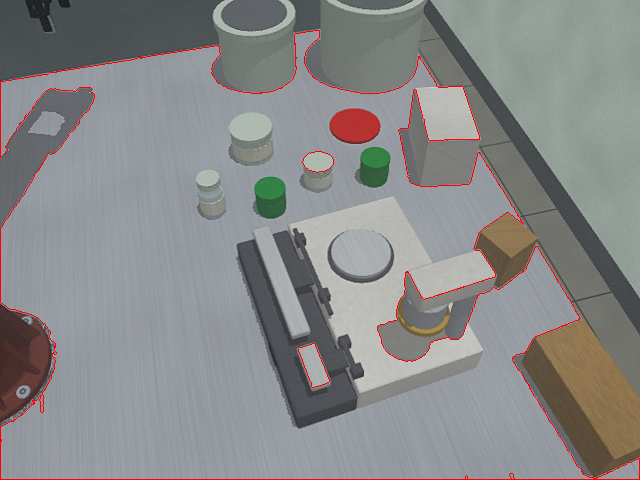

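View pics/seg_top0.png

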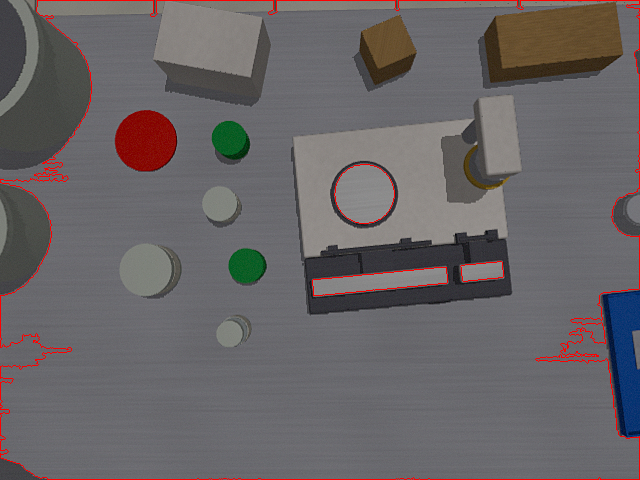

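Both views agree within about 1.5 mm, and the sizes match:

| Item | Position (m) |
|---|---|
| Tub | (0.622, 0.266) |
| Seat | (0.6335, 0.0235) |
| Bar | (0.490, 0.001) |
| Machine yaw | about 4.9° |

Now I'll move above the tub and check with the wrist camera.

Run:
```python
from h import *
for p in ([.6224,.2657,.012],[.6335,.0235,.084],[.49,.001,.07]):
    print(inverse_kinematics(p,[0,90,0]))
move_ptp([.6224,.2657,.20],[0,90,0])
print(current_tcp_pos(),current_orientation(),current_clock())
s=grab('wrist','w1')
print(bydepth(s,[[320,240]]))
```

```text
[ 1.71803179e+01  3.02562935e+01  9.11324806e+01 -2.54444375e-14
  5.86112259e+01 -7.28196821e+01]
[-4.21516008e+00  2.04268899e+01  9.61249632e+01 -2.54444375e-14
  6.34481469e+01 -9.42151601e+01]
[-8.09626348e+00  5.34927197e+00  1.16289247e+02 -2.54444375e-14
  5.83614812e+01 -9.80962635e+01]
[0.62181609 0.26677187 0.19999643] [124.40132947  89.97131635 124.47288957] 2.1167
[[0.63710329 0.26683973 0.05644796]]
```

View pics/w1.png

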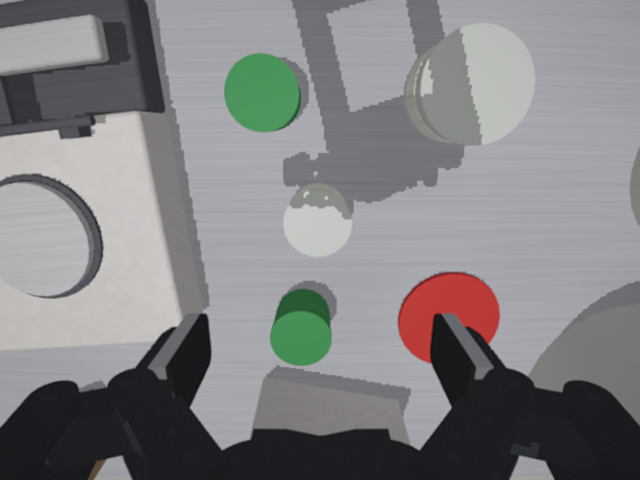

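The wrist view shows the tub lid at about (318,220), partly in the gripper's shadow, with green tubs behind and in front and the wide tub at (470,85).

Run:
```python
from h import *
s=load('w1'); 
# lid plane via depth
yy,xx=np.mgrid[180:262,275:360]; uv=np.c_[xx.ravel(),yy.ravel()]
P=bydepth(s,uv.astype(float)); k=abs(P[:,2]-.0565)<.006
c=P[k]; print(k.sum(), c.mean(0).round(4))
h=cv2.convexHull((c[:,:2]*1e4).astype(np.float32)); print(np.array(cv2.fitEllipse(h)[0])/1e4,np.array(cv2.fitEllipse(h)[1])/1e4)
print([ (current_tcp_pos().round(4)) for _ in range(3)])
```

```text
3647 [0.6222 0.2646 0.0563]
[0.6230373  0.26452769] [0.05802723 0.05841902]
[array([0.6218, 0.2668, 0.2   ]), array([0.6218, 0.2668, 0.2   ]), array([0.6218, 0.2668, 0.2   ])]
```

Run:
```python
from h import *
move_l([.6225,.2652,.08],speed=.12)
move_l([.6225,.2652,.012],speed=.07)
print(current_tcp_pos(),current_force())
gripper_to(0.0)
print('w',current_grip_width(),current_force(),current_tcp_pos())
move_l([.6225,.2652,.06],speed=.08)
grab('wrist','w2'); grab('side','side2')
print('w',current_grip_width(),current_force(),current_clock())
```

```text
[0.62317877 0.26538551 0.01273473] [ 0.04178608  0.09819467 -0.0754469 ]
w 0.6299859804131986 [ 3.46330932e-03 -1.17145760e-01  3.49741750e+00] [0.62367473 0.26552897 0.01330936]
w 0.6271276827911577 [-0.33817219 -0.76278911 -2.30246935] 5.6917
```

View pics/side2.png

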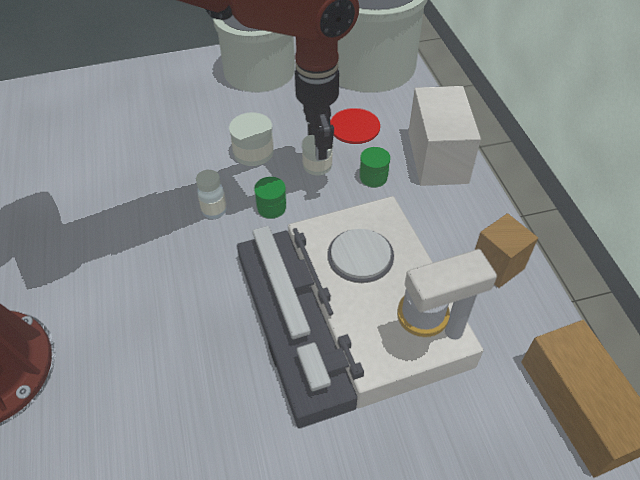

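View pics/w2.png

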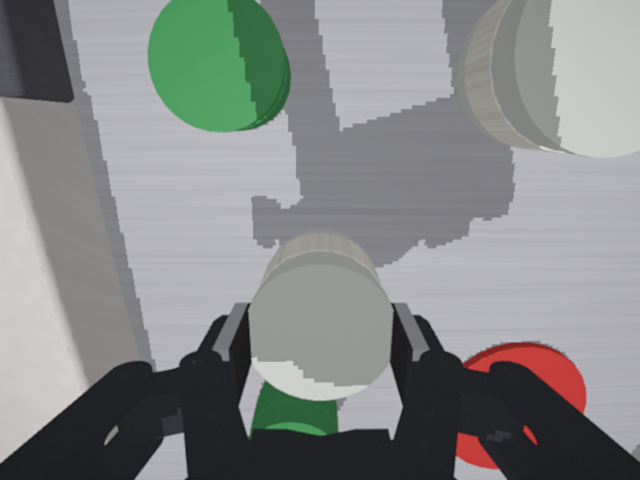

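The tub is held between the pads (lid at about (320,325) in the wrist view) and lifted. I'll check where it sits in the hand.

Run:
```python
from h import *
s=load('w2'); print(s['pose'][0])
yy,xx=np.mgrid[240:402,245:396]; uv=np.c_[xx.ravel(),yy.ravel()]
P=bydepth(s,uv.astype(float)); zm=np.median(bydepth(s,[[320,320],[310,330],[330,310]])[:,2]); k=abs(P[:,2]-zm)<.003
c=P[k]; print(k.sum(),zm)
A=np.c_[c[:,:2]-c[:,:2].mean(0),np.ones(len(c))]; print('tilt',np.linalg.lstsq(A,c[:,2],rcond=None)[0])
m=np.zeros(yy.shape,np.uint8); m[k.reshape(yy.shape)]=1
m=cv2.morphologyEx(m,cv2.MORPH_OPEN,np.ones((7,7)))
ct=max(cv2.findContours(m,0,1)[0],key=cv2.contourArea)
q=onz(s,ct[:,0].astype(float)+[245,240],zm)[:,:2]
e=cv2.fitEllipse(cv2.convexHull((q*1e4).astype(np.float32))); print(np.array(e[0])/1e4,np.array(e[1])/1e4)
```

```text
[0.62229027 0.2651504  0.06000475]
16352 0.10317903747794893
tilt [0.00143896 0.00044248 0.10287465]
[0.62127778 0.26547861] [0.05840256 0.05897083]
```

Run:
```python
from h import *
x,y=.634,.0235
move_l([.6225,.2652,.18],speed=.15)
move_l([x,y,.18],speed=.15)
move_l([x,y,.092],speed=.08)
hold(.3)
f0=np.array(current_force()); z=.092
print('f0',f0)
while z>.080:
    z-=.001; move_l([x,y,z],speed=.02); hold(.1); f=np.array(current_force())-f0
    print(round(z,4),current_tcp_pos()[2].round(4),f.round(2))
    if f[2]>1.0: break
grab('top','t3'); print(current_clock(),current_tcp_pos())
```

```text
f0 [ 0.69682699 -0.05773387 -2.11511054]
0.091 0.0909 [-0.59  0.06  0.38]
0.09 0.09 [-1.15 -0.34  1.03]
10.7083 [0.63399189 0.02350044 0.08999296]
```

View pics/t3.png

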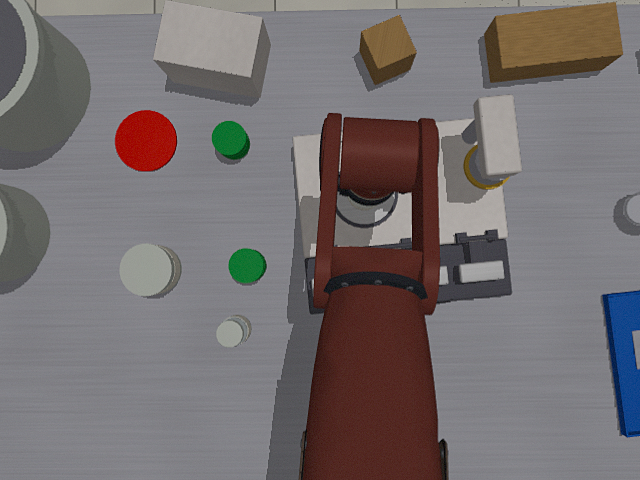

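The arm hides the seat in the top view, and the 1 N reading at z=0.090 is within noise. I'll continue lowering with averaged force.

```bash
python3 - <<'E'
from h import *
x,y=.634,.0235
def F():
    a=[]
    for _ in range(8): hold(.02); a.append(current_force())
    return np.mean(a,0)
f0=F(); z=.090; print(f0)
while z>.081:
    z-=.001; move_l([x,y,z],speed=.02); f=F()-f0
    print(round(z,4),current_tcp_pos()[2].round(4),f.round(2))
    if f[2]>3: break
grab('side','s3'); grab('wrist','w3');print(current_clock())
E
python3 -c "
import cv2;a=cv2.imread('pics/s3.png')[160:360,270:470];b=cv2.imread('pics/w3.png');cv2.imwrite('pics/c3.png',cv2.hconcat([cv2.resize(a,(400,400)),cv2.resize(b,(400,400))]))"
```

```text
[-0.01768674 -0.03544113 -1.27483183]
0.089 0.089 [-0.22 -0.07 -0.18]
0.088 0.088 [-0.05 -0.27  0.16]
0.087 0.087 [ 0.33  0.22 -0.24]
0.086 0.086 [-0.06 -0.2  -0.13]
0.085 0.0853 [0.01 0.24 1.81]
0.084 0.0854 [-2.39  0.36  6.77]
13.2417
```

View pics/c3.png

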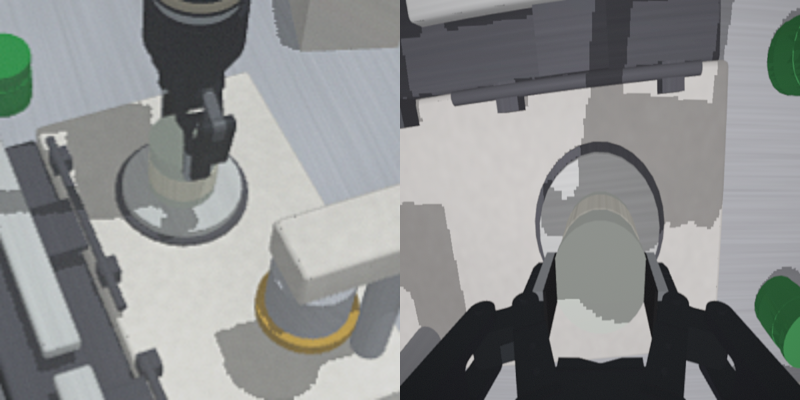

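The tub is standing on the seat: contact came at 0.085, close to the expected 0.084. It looks upright in both views. I'll release, retreat and look.

Run:
```python
from h import *
x,y=.634,.0235
move_l([x,y,.085],speed=.02)
gripper_to(1.0); hold(.1)
move_l([x,y,.19],speed=.12)
s=grab('wrist','w4'); print(current_grip_width(),current_force(),current_clock(),s['pose'][0])
move_ptp([.45,.02,.20],[0,90,0])
gripper_to(0.0)
grab('side','s4');grab('top','t4');grab('wrist','w5');print(current_clock(),current_grip_width())
```

```text
1.0008417276410806 [ 0.96642313  0.40699921 -0.14322563] 15.0917 [0.63313571 0.02357208 0.18873547]
16.775 0.00033254477888386224
```

View pics/w4.png

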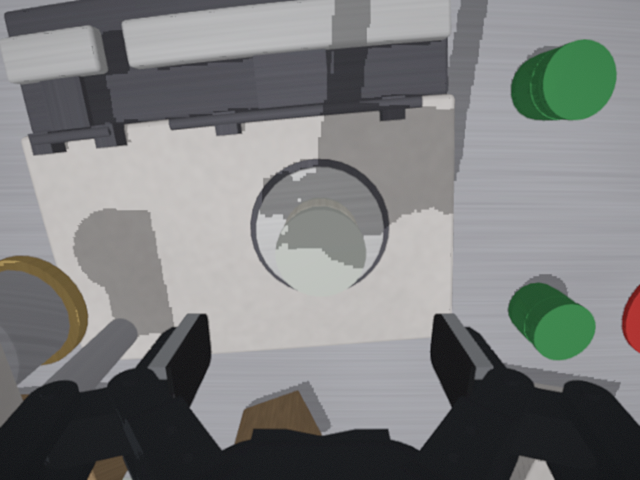

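View pics/t4.png

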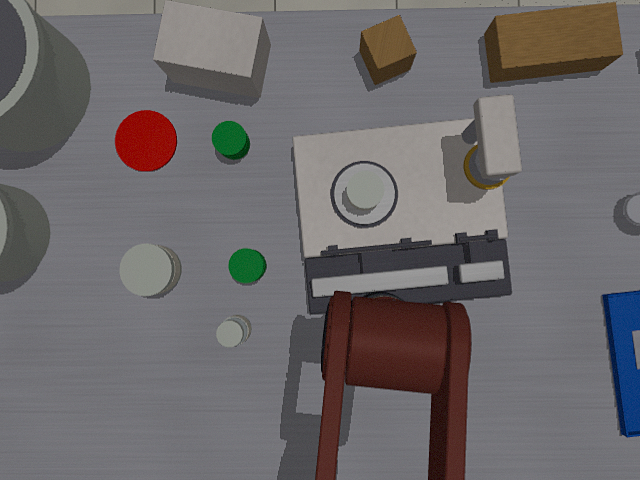

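View pics/s4.png

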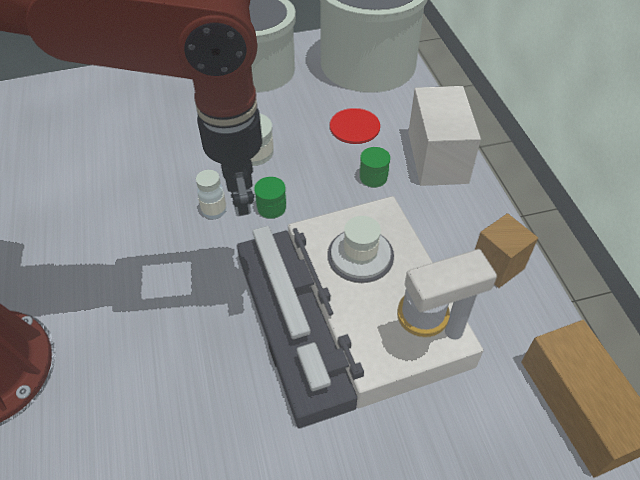

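View pics/w5.png

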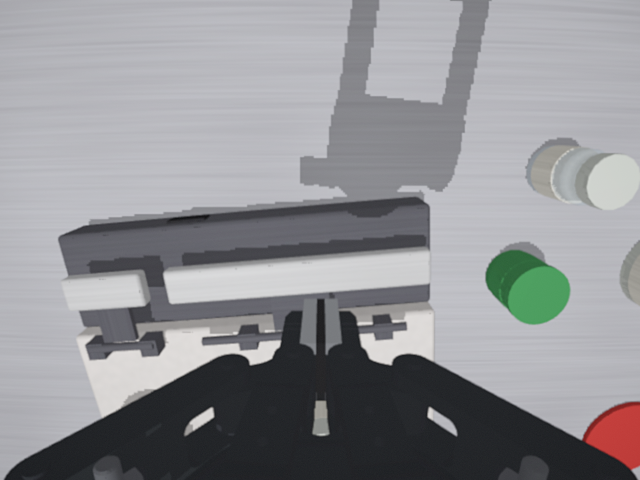

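The tub stands on the seat, with its lid at (365,188) in the top view, and both bars are untouched. I'll measure the offset and recheck the bar centre from the wrist view.

Run:
```python
from h import *
s=load('t4'); yy,xx=np.mgrid[150:240,320:410]; uv=np.c_[xx.ravel(),yy.ravel()]
P=bydepth(s,uv.astype(float)); k=abs(P[:,2]-.130)<.008; m=k.reshape(yy.shape).astype(np.uint8)
m=cv2.morphologyEx(m,cv2.MORPH_OPEN,np.ones((3,3)))
ct=max(cv2.findContours(m,0,1)[0],key=cv2.contourArea); e=cv2.fitEllipse(ct)
print(P[k][:,2].mean(),e,onz(s,[np.array(e[0])+[320,150]],.128))
s=load('w5'); im=s['pixels'].astype(int)
m=((im.min(2)>185)).astype(np.uint8); m=cv2.morphologyEx(m,cv2.MORPH_OPEN,np.ones((5,5)))
for c in cv2.findContours(m,0,1)[0]:
    if cv2.contourArea(c)<800: continue
    q=onz(s,c[:,0].astype(float),.082)[:,:2]; r=cv2.minAreaRect((q*1e4).astype(np.float32))
    print(cv2.boundingRect(c),np.round(np.array(r[0])/1e4,4),np.round(np.array(r[1])/1e4,4),r[2])
print(s['pose'][0])
```

```text
0.1287331629770651 ((45.01918411254883, 39.66046905517578), (36.74480438232422, 37.01643371582031), 18.09873390197754) [[0.63271965 0.02439285 0.128     ]]
(436, 340, 107, 20) [0.5566 0.1688] [0.0191 0.0957] 2.191458225250244
(76, 328, 163, 88) [ 0.5823 -0.1215] [0.0855 0.1453] 4.957647800445557
(361, 311, 73, 53) [0.5462 0.0867] [0.0478 0.063 ] 7.214978218078613
(49, 276, 95, 38) [ 0.5054 -0.1689] [0.0303 0.0789] 6.685235023498535
(164, 252, 266, 51) [4.9e-01 4.0e-04] [0.0278 0.2166] 4.872138023376465
(425, 176, 129, 165) [0.4772 0.1603] [0.1487 0.1041] 7.9227986335754395
(587, 154, 53, 57) [0.411 0.249] [0.0435 0.0433] 50.569332122802734
(15, 151, 327, 78) [ 0.4122 -0.0962] [0.0519 0.2611] 6.653827667236328
(455, 150, 71, 25) [0.3971 0.1484] [0.0177 0.0536] 0.4047365188598633
(249, 75, 90, 27) [0.3459 0.0014] [0.063  0.0174] 89.93673706054688
(264, 36, 80, 17) [0.3171 0.0088] [0.0546 0.0102] 89.64048767089844
[0.44997766 0.01999847 0.20003499]
```

The tub is about 1.2 mm from the seat centre with its top at 0.129. The bar centre is (0.490, 0.001) in both views. Now the press with shut fingers, watching force.

Run:
```python
from h import *
x,y=.490,.001
move_ptp([x,y,.13],[-5,90,0])
move_l([x,y,.088],speed=.06)
def F(n=4):
    a=[]
    for _ in range(n): hold(.02); a.append(current_force())
    return np.mean(a,0)
f0=F(8); z=.088
while z>.0712:
    z-=.001; move_l([x,y,z],speed=.03); f=F()-f0
    print(round(z,4),current_tcp_pos().round(4),f.round(2),current_wrist_torque().round(2))
    if f[2]>9.5: break
hold(.5); print('held',(F()-f0).round(2),current_tcp_pos())
grab('side','s6')
print(current_clock())
```

```text
0.087 [0.4901 0.001  0.0871] [-0.31 -0.32 -0.18] [-0.01  0.01 -0.01]
0.086 [0.49   0.001  0.0859] [-0.27 -0.59 -0.12] [-0.    0.04  0.05]
0.085 [0.49  0.001 0.085] [-0.32 -0.49 -0.11] [-0.04 -0.01  0.02]
0.084 [0.49   0.001  0.0839] [-0.28 -0.29 -0.17] [-0.02  0.03 -0.01]
0.083 [0.4899 0.001  0.0829] [ 0.34 -0.21 -0.24] [-0.02 -0.02  0.01]
0.082 [0.4899 0.001  0.0819] [-0.07 -0.1  -0.42] [-0.03  0.04 -0.02]
0.081 [0.49  0.001 0.081] [-0.64 -0.11 -0.13] [-0.    0.07  0.02]
0.08 [0.49  0.001 0.08 ] [-0.57 -0.48  0.01] [-0.07  0.   -0.07]
0.079 [0.49  0.001 0.079] [-0.27 -0.55  0.36] [-0.03  0.01  0.03]
0.078 [0.49   0.001  0.0779] [-0.15 -0.59  0.16] [ 0.02 -0.04  0.06]
0.077 [0.49  0.001 0.077] [-0.13 -0.22 -0.2 ] [ 0.02 -0.03 -0.06]
0.076 [0.49  0.001 0.076] [ 0.1  -0.88 -0.35] [-0.02  0.    0.02]
0.075 [0.4899 0.001  0.0749] [-0.7  -0.01  0.19] [-0.05  0.02  0.01]
0.074 [0.4899 0.001  0.0739] [-0.71 -0.4  -0.26] [-0.01  0.03  0.04]
0.073 [0.49  0.001 0.073] [-0.17 -0.97  0.12] [ 0.02  0.02 -0.01]
0.072 [0.49  0.001 0.072] [-0.31 -0.17 -0.55] [ 0.   -0.   -0.01]
0.071 [0.49   0.001  0.0709] [ 0.16 -0.41 -0.42] [ 0.01 -0.01  0.  ]
held [ 0.19 -0.63 -0.21] [0.48998597 0.00101152 0.07099118]
24.1833
```

View pics/s6.png

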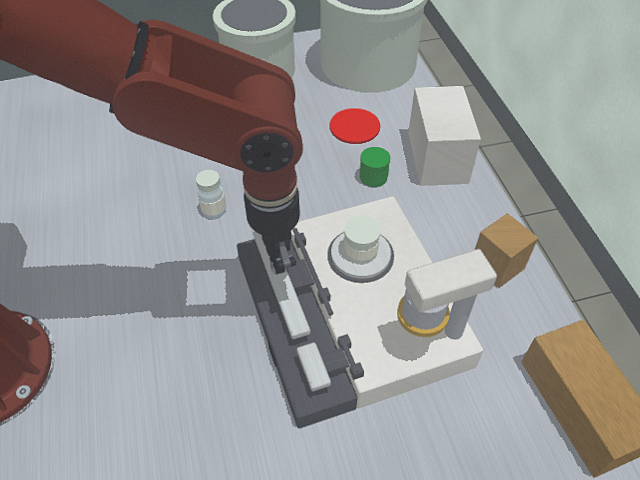

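No contact force even at z=0.071, which is unexpected, so I'll look closely before going any lower.

Run:
```python
from h import *
print(current_grip_width(),current_force(),current_tcp_pos())
s=grab('wrist','w6')
# project TCP into side view
sd=load('s6'); R,t=cam(sd)
def proj(p):
    q=R.T@(np.array(p)-t); q=np.array([q[0],-q[1],-q[2]])
    return cv2.projectPoints(q[None],np.zeros(3),np.zeros(3),np.array(sd['K'],float),np.array([sd['k1'],0,0,0.]))[0][0,0]
for p in ([.49,.001,.071],[.49,.001,.082],[.49,.001,.111],[.4807,.1106,.082],[.4994,-.1086,.082]): print(p,proj(p).round(1))
cv2.imwrite('pics/c6.png',cv2.resize(sd['pixels'][200:400,220:420,::-1],None,fx=3,fy=3,interpolation=2))
```

```text
0.0017481280657310196 [ 0.03910872 -0.62912744 -0.26257326] [0.49000613 0.00099004 0.07100291]
[0.49, 0.001, 0.071] [279.4 279.9]
[0.49, 0.001, 0.082] [279. 276.]
[0.49, 0.001, 0.111] [278.  265.2]
[0.4807, 0.1106, 0.082] [260.  226.4]
[0.4994, -0.1086, 0.082] [300.8 332.6]
```

View pics/c6.png

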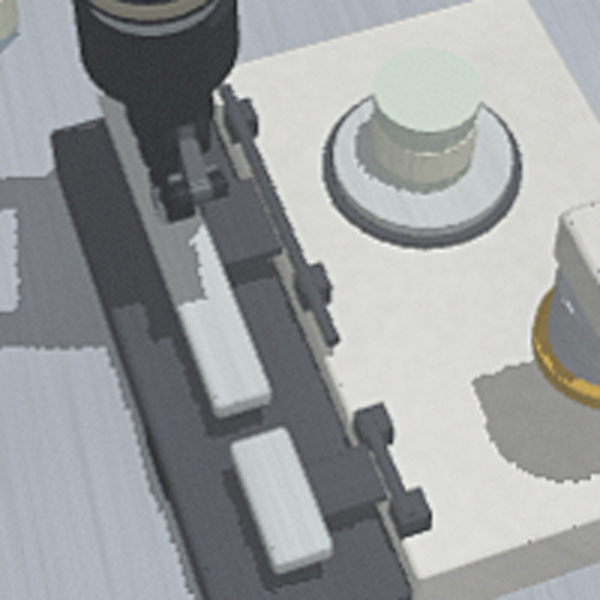

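View pics/w6.png

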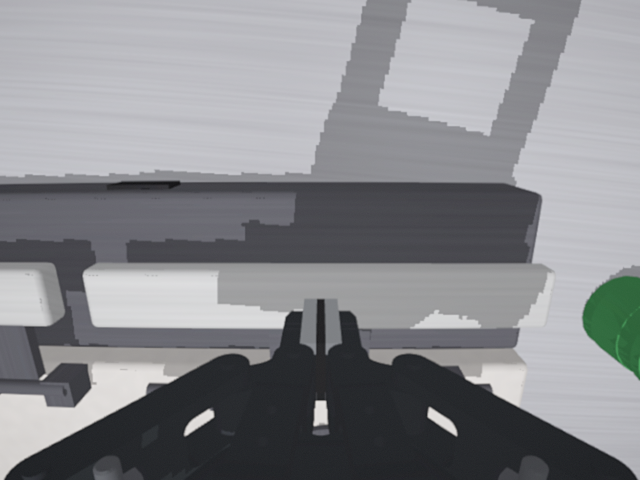

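Run:
```python
from h import *
s=load('w6')
for uv in ([310,300],[330,300],[310,305],[330,310],[310,330],[330,345],[200,295],[320,285],[500,290],[120,290],[30,290]):
    print(uv,bydepth(s,[uv])[0].round(4))
sd=load('s6')
for uv in ([278,270],[280,271],[280,274],[277,268],[284,290],[290,310],[296,328],[266,236],[313,368]): print('side',uv,bydepth(sd,[uv])[0].round(4))
```

```text
[310, 300] [ 0.4797 -0.0037  0.1033]
[330, 300] [0.4786 0.0041 0.1042]
[310, 305] [ 0.4793 -0.0036  0.1088]
[330, 310] [0.478  0.0038 0.1143]
[310, 330] [ 0.4787 -0.0031  0.1289]
[330, 345] [0.4795 0.0035 0.1359]
[200, 295] [ 0.4918 -0.054   0.0818]
[320, 285] [4.82e-01 4.00e-04 8.18e-02]
[500, 290] [0.4775 0.0832 0.0819]
[120, 290] [ 0.4922 -0.0907  0.083 ]
[30, 290] [ 0.4966 -0.1347  0.0825]
side [278, 270] [ 0.4875 -0.0124  0.1171]
side [280, 271] [ 0.4907 -0.0109  0.1114]
side [280, 274] [0.4921 0.0023 0.085 ]
side [277, 268] [ 0.4814 -0.0492  0.1733]
side [284, 290] [ 0.4921 -0.0261  0.0802]
side [290, 310] [ 0.4927 -0.0657  0.0818]
side [296, 328] [ 0.4942 -0.0995  0.0827]
side [266, 236] [ 0.4747 -0.0156  0.2079]
side [313, 368] [ 0.5028 -0.1691  0.0803]
```

Depth shows why: the shut fingertips' lower edge sits near z=0.10 while the bar is still level at 0.082. The shut tips end about 25–30 mm above the stated TCP. They are centred over the bar (y≈0, front face x≈0.479), so I'll keep lowering and find contact by force.

```bash
python3 - <<'E'
from h import *
x,y=.490,.001
def F(n=4):
    a=[]
    for _ in range(n): hold(.015); a.append(current_force())
    return np.mean(a,0)
f0=F(8); z=.071; zc=None
while z>.036:
    z-=.001; move_l([x,y,z],speed=.03); f=F()-f0
    if f[2]>.6 or round(z*1000)%4==0: print(round(z,4),current_tcp_pos()[2].round(4),f.round(2))
    if zc is None and f[2]>1.2: zc=z; break
print('contact',zc,current_clock())
grab('side','s7'); s=grab('wrist','w7')
for uv in ([200,295],[320,285],[500,290],[30,290]): print(uv,bydepth(s,[uv])[0].round(4))
E
python3 -c "
import cv2;a=cv2.imread('pics/s7.png')[200:400,220:420];b=cv2.imread('pics/w7.png');cv2.imwrite('pics/c7.png',cv2.hconcat([cv2.resize(a,(400,400)),cv2.resize(b,(400,400))]))"
```

```text
0.068 0.068 [ 0.07 -0.19 -0.11]
0.064 0.064 [ 0.25 -0.04 -0.22]
0.06 0.0599 [ 0.1  -0.74  0.32]
0.056 0.056 [-0.25 -0.28  0.05]
0.054 0.0543 [-0.27 -0.29  2.29]
contact 0.05399999999999998 29.75
[200, 295] [ 0.4844 -0.0492  0.081 ]
[320, 285] [ 4.76e-01 -1.00e-04  7.99e-02]
[500, 290] [0.4714 0.0743 0.0812]
[30, 290] [ 0.4931 -0.1287  0.0731]
```

View pics/c7.png

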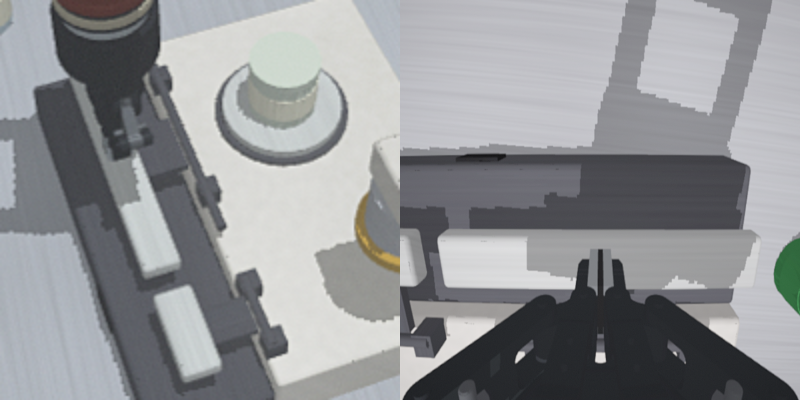

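Contact with the bar came at TCP z=0.054, so the tips are 28 mm above the TCP. The bar is level. Pressing about 11–12 mm more now.

```bash
python3 - <<'E'
from h import *
x,y=.490,.001
def F(n=3):
    a=[]
    for _ in range(n): hold(.01); a.append(current_force())
    return np.mean(a,0)
for z in (.051,.048,.046,.045,.044,.043,.0425,.042,.0415,.041):
    move_l([x,y,z],speed=.03); f=F(); print(z,current_tcp_pos()[2].round(4),f.round(2),current_wrist_torque().round(2))
    if f[2]>8.6: break
hold(.35); print('held',F().round(2),current_tcp_pos(),current_clock())
s=grab('wrist','w8'); sd=grab('side','s8')
for uv in ([200,290],[320,275],[460,285],[250,280]): print(uv,bydepth(s,[uv])[0].round(4))
for uv in ([284,290],[290,310],[296,328]): print('side',bydepth(sd,[uv])[0].round(4))
E
python3 -c "
import cv2;a=cv2.imread('pics/s8.png')[200:400,220:420];b=cv2.imread('pics/w8.png');cv2.imwrite('pics/c8.png',cv2.hconcat([cv2.resize(a,(400,400)),cv2.resize(b,(400,400))]))"
```

```text
0.051 0.0511 [-0.95  0.09  3.46] [-0.01  0.13 -0.03]
0.048 0.0482 [-1.74 -0.46  5.  ] [-0.04  0.23 -0.  ]
0.046 0.0463 [-2.25 -0.35  5.82] [ 0.01  0.31 -0.04]
0.045 0.0454 [-1.67 -0.21  5.66] [-0.04  0.34  0.03]
0.044 0.0445 [-2.02 -0.12  5.95] [-0.03  0.28  0.02]
0.043 0.0436 [-2.3  -0.08  7.56] [-0.    0.38  0.01]
0.0425 0.0436 [-3.37  0.34  9.56] [-0.01  0.51 -0.03]
held [-3.74  0.43  9.91] [0.49024248 0.00092877 0.04356268] 32.15
[200, 290] [ 0.4829 -0.0497  0.0687]
[320, 275] [4.809e-01 3.000e-04 4.560e-02]
[460, 285] [0.4725 0.0591 0.0657]
[250, 280] [ 0.4784 -0.0297  0.0643]
side [ 0.4931 -0.0193  0.0699]
side [ 0.4938 -0.0588  0.0707]
side [ 0.4954 -0.0929  0.0713]
```

View pics/c8.png

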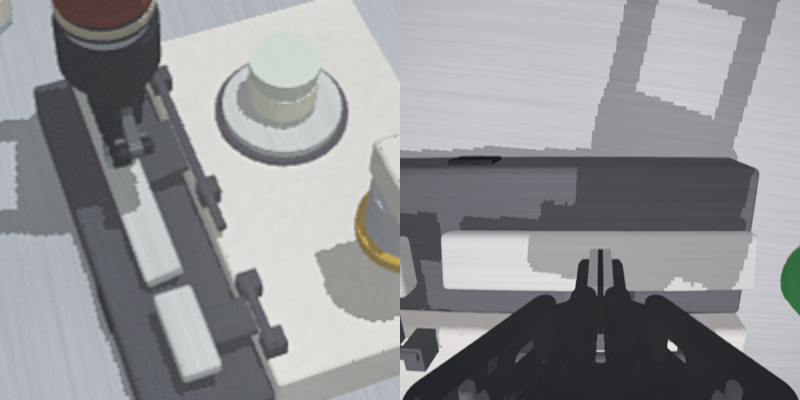

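The bar is at its stop: the top reads about 0.070 (down 12 mm), level to within about 1 mm, at 9.9 N. The short bar is untouched. Now release and check.

Run:
```python
from h import *
x,y=.490,.001
move_l([x,y,.058],speed=.03)
move_l([x,y,.15],speed=.12)
move_ptp([.37,.001,.20],[-5,90,0])
sd=grab('side','s9'); t=grab('top','t9')
for uv in ([262,240],[270,260],[284,290],[296,328],[313,368],[362,228]): print('side',bydepth(sd,[uv])[0].round(4))
for uv in ([330,287],[380,282],[435,276],[482,272]): print('top',bydepth(t,[uv])[0].round(4))
yy,xx=np.mgrid[150:240,320:410]; P=bydepth(t,np.c_[xx.ravel(),yy.ravel()].astype(float)); k=abs(P[:,2]-.130)<.008
m=cv2.morphologyEx(k.reshape(yy.shape).astype(np.uint8),cv2.MORPH_OPEN,np.ones((3,3)))
e=cv2.fitEllipse(max(cv2.findContours(m,0,1)[0],key=cv2.contourArea)); print('tub',onz(t,[np.array(e[0])+[320,150]],.128),P[k][:,2].mean())
print(current_clock(),current_force())
```

```text
side [0.4782 0.0808 0.0816]
side [0.4827 0.0364 0.0815]
side [ 0.4917 -0.0286  0.0838]
side [ 0.4943 -0.0992  0.0821]
side [ 0.5028 -0.1693  0.0809]
side [0.6339 0.0258 0.1289]
top [0.4815 0.0811 0.0824]
top [0.4887 0.0006 0.0832]
top [ 0.4973 -0.0874  0.0855]
top [ 0.5027 -0.1634  0.0815]
tub [[0.63295557 0.0243239  0.128     ]] 0.12874685336620498
34.5167 [ 1.29893186 -0.09762716 -0.04288232]
```

View pics/s9.png

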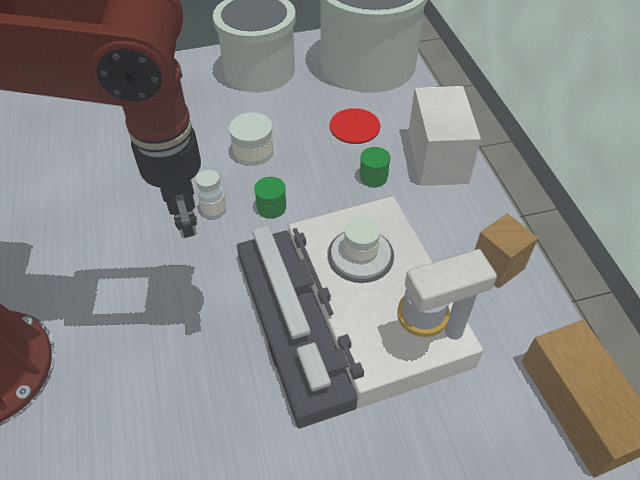

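The tub is upright on the seat at about (362,235). Both bars are back up at about 0.082 and the arm is clear, so I'm handing in.

```bash
python3 -c "
from plant import *
finish_job(); print(current_clock())"
```

```text
the job is handed in; nothing more can be done
the job is handed in; nothing more can be done
```

I placed the small white tub upright on the seat, let go of it, pressed the long bar once near its centre, and handed the job in. My last clock reading before handing in was 34.5 s. The simulator gives no verdict, so what follows rests on my own checks.

- **Tub:** I lowered it onto the seat under force feedback until it touched. In the last pictures it stands upright, about 1 mm from the seat's centre, with its lid at 0.129 m (0.128 expected).
- **Long bar:** pressed to its stop, with the top at about 0.070 m (12 mm down) and 9.9 N on it. In the side view it was level to about 1.5 mm over the roughly 75 mm I could read, and I held it down for more than 0.4 s. It is back up at about 0.082–0.083 m.
- **Short bar:** never touched; it reads about 0.081 m, its rest height within the measuring error.
- **Arm:** well clear of everything at the end.

**Disagreements:**
- **Fingertips:** the shut fingertips turned out to end about 28 mm above the stated TCP. My first press stopped at z = 0.071 without touching the bar, so I found the bar by depth and force instead.
- **Depth while pressing:** some wrist-camera depth readings came out at 0.064–0.069 m (one at 0.046, probably not on the bar), against 0.070–0.071 from the side camera. I relied on the side camera and on the force rising sharply at the stop.

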